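# Stand each jar behind its tasting dish

## Task

Move the four small jars from the carrier to the display stand: set each one gently and upright, fully down, into the well directly behind the tasting dish that holds the same fruit, so that the row of jars follows the row of dishes and guests can take the jar of what they have just tasted. Leave the dishes where they are, and tip no jar over.

Things in the scene. Friction and masses are not known exactly. Their poses are not given: they have to be found in the camera images.
- jar_carrier: Birch carrying rack, fixed, 80 (x) x 287 (y) mm, end boards 72 mm high. Origin: centre of its underside, on the table; long side along its y. Four round holes, 47 mm wide, at x = 0, y = -96, -32, +32, +96 mm in a deck whose top is 35 mm above the table; a jar stands in each, on a floor 8 mm above the table.
- display_stand: Stepped oak stand, fixed, 132 (x) x 276 (y) mm. Origin: centre of its underside, on the table. Rear step (own +x half, top 28 mm up): four empty jar wells 50 mm wide, 16 deep, floor 12 mm up, at x = +33, y = -96, -32, +32, +96 mm. Front step (top 18 mm up): a dish in a recess at x = -33 mm and each same y, so each well lies 66 mm behind a dish along the stand's +x.
- green_olive_jar: Small closed glass jar of green olives with a green screw lid: 40 mm across, 82 mm tall, the lid being the top 20 mm (straight sides, good to grip across); 0.13 kg. Origin: centre of its underside; z up its axis. Starts in the carrier.
- black_olive_jar: Small closed glass jar of black olives with a black screw lid: 40 mm across, 82 mm tall, the lid being the top 20 mm (straight sides, good to grip across); 0.13 kg. Origin: centre of its underside; z up its axis. Starts in the carrier.
- apricot_jar: Small closed glass jar of dried apricots with a yellow-orange screw lid: 40 mm across, 82 mm tall, the lid being the top 20 mm (straight sides, good to grip across); 0.13 kg. Origin: centre of its underside; z up its axis. Starts in the carrier.
- cherry_jar: Small closed glass jar of red cherries with a red screw lid: 40 mm across, 82 mm tall, the lid being the top 20 mm (straight sides, good to grip across); 0.13 kg. Origin: centre of its underside; z up its axis. Starts in the carrier.
- green_olive_dish: White round tasting dish heaped with green olives (green): 54 mm across, rim 22 mm high, heap to 32 mm. Origin: centre of its underside. Loose in a front recess of the display stand, 12 mm above the table; it stays where it is.
- black_olive_dish: White round tasting dish heaped with black olives (black): 54 mm across, rim 22 mm high, heap to 32 mm. Origin: centre of its underside. Loose in a front recess of the display stand, 12 mm above the table; it stays where it is.
- apricot_dish: White round tasting dish heaped with dried apricots (orange): 54 mm across, rim 22 mm high, heap to 32 mm. Origin: centre of its underside. Loose in a front recess of the display stand, 12 mm above the table; it stays where it is.
- cherry_dish: White round tasting dish heaped with red cherries (red): 54 mm across, rim 22 mm high, heap to 32 mm. Origin: centre of its underside. Loose in a front recess of the display stand, 12 mm above the table; it stays where it is.

How it is judged (in metres and radians):
At the end, for the whole second after the job is handed in: Every jar stands upright (within 0.08 rad), at rest, on the floor of the well behind its own fruit's dish: its x in the stand's frame 25 to 41 mm, under 78 mm from that dish, underside under 16 mm above the stand's underside. Every dish within 10 mm of its start (x of green_olive_jar in the frame of display_stand between 0.025 and 0.041 m and horizontal distance between green_olive_jar and green_olive_dish below 0.078 m and z of each of green_olive_jar, black_olive_jar, apricot_jar, cherry_jar in the frame of display_stand below 0.016 m and angle between each of green_olive_jar, black_olive_jar, apricot_jar, cherry_jar's own z axis and vertical below 0.08 rad and linear speed of each of green_olive_jar, black_olive_jar, apricot_jar, cherry_jar below 0.02 m/s and distance of each of green_olive_dish, black_olive_dish, apricot_dish, cherry_dish from where it was at the start of the episode below 0.01 m and x of black_olive_jar in the frame of display_stand between 0.025 and 0.041 m and horizontal distance between black_olive_jar and black_olive_dish below 0.078 m and x of apricot_jar in the frame of display_stand between 0.025 and 0.041 m and horizontal distance between apricot_jar and apricot_dish below 0.078 m and x of cherry_jar in the frame of display_stand between 0.025 and 0.041 m and horizontal distance between cherry_jar and cherry_dish below 0.078 m); the robot touches nothing.
It fails at once if a tasting dish is shifted, lifted or tipped (distance of any of green_olive_dish, black_olive_dish, apricot_dish, cherry_dish from where it was at the start of the episode above 0.015 m or angle between any of green_olive_dish, black_olive_dish, apricot_dish, cherry_dish's own z axis and vertical above 0.35 rad).
It fails at once if a jar is tipped over (angle between any of green_olive_jar, black_olive_jar, apricot_jar, cherry_jar's own z axis and vertical above 0.8 rad).
It fails at once if a jar is dropped or slammed into the stand (faster than 0.6 m/s in the last 33 mm, as after a fall of about 20 mm) ((horizontal distance between green_olive_jar and display_stand below 0.15 m and z of green_olive_jar in the frame of display_stand below 0.045 m and linear speed of green_olive_jar above 0.6 m/s) or (horizontal distance between black_olive_jar and display_stand below 0.15 m and z of black_olive_jar in the frame of display_stand below 0.045 m and linear speed of black_olive_jar above 0.6 m/s) or (horizontal distance between apricot_jar and display_stand below 0.15 m and z of apricot_jar in the frame of display_stand below 0.045 m and linear speed of apricot_jar above 0.6 m/s) or (horizontal distance between cherry_jar and display_stand below 0.15 m and z of cherry_jar in the frame of display_stand below 0.045 m and linear speed of cherry_jar above 0.6 m/s)).
It also fails if it takes over 99 s, if anything falls off the work surface, if the arm or the gripper's body presses on something with over 40 N, if the wrist force passes 120 N, or if a joint passes its speed limit or range.

## Robot

A 6-joint arm with a two-finger parallel gripper is mounted at the origin on a cart in front of the work surface, level with it; the furniture and walls round the work are solid. World frame = base frame: x ahead of the robot, y to its left, z up, the work surface at z = 0. Lengths are in m, angles in degrees, forces in N, time in s.
With the tool pointing down it reaches from about 0.35 to 0.925 m from the base axis. Payload 6.4 kg.
Tool frame: the origin (TCP) lies midway between the tips of the shut fingers; the grasp point (between the pads) lies manip.tcp_to_grasp behind it (manip.tcp_to_grasp is the distance from the TCP to the grasp point, in m); x points along the fingers, y is the direction in which the jaws open and shut, and the axes are right-handed (so a half turn about x gives the same grasp; the last joint's range is limited). The gripper opens to 85 mm and grips with 20 to 120 N. Pads are 22 mm wide; open, the fingers measure 114 mm over their backs; the gripper's body (76 mm by 85 mm) begins 54 mm behind the grasp point. The pads swing forward as they close: fully open they stand 13 mm farther back than shut.
Start: joints at [62.676, 14.043, 89.255, -0, 76.702, -9.975], TCP at [0.194, 0.62, 0.211] pointing down, gripper open.
Joint ranges: [-179.41, 179.41], [-58.25, 129.5], [7.25, 145.43], [-54.29, 234.29], [11.92, 165.04], [-157.13, 157.13]. Speed limits (degrees/s): [147.25, 147.25, 180, 180, 180, 180].

## Interface

Orientations are given as a 3x3 rotation matrix whose columns are the frame's x, y, z axes.
In Python, from bench import state, cams, manip gives the robot as it stands.
- The arm moves only by the shell command python3 -m inch 'ROWS' [FORCE]. ROWS is a JSON object of lists of equal length, an entry for each row: "rotation": the turn, a rotation vector about the world's x, y, z in degrees, a list of three; "translation": the shift along the world's x, y, z in mm, a list of three; "grip": the closure in counts, from 0 (fully open) to 255 (shut). In form: {"rotation": [[ax, ay, az], ...], "translation": [[tx, ty, tz], ...], "grip": [grip, ...]}. A call has 1 to 20 rows; each row is the pose to reach, as a shift and turn from the pose commanded when the call began; what a row does not reach only later rows make up. A row lasts 1/12 s, in which the tool goes at most 41.7 mm and 7.16 degrees, less where a joint would pass 70% of its speed; a pose out of reach is approached as far as the arm can. A call with a gripper value outside its range is refused whole. The fingers move at their own pace and stop on an object; FORCE is the grip in N (left out, the last holds). Time passes only in rows, so rows that repeat a pose let the fingers close. It gives the time, the measured TCP pose, the force and the opening at its end, in the units of the state.
- state(): the state, without advancing time (a new reading comes with each control period).
- cams.snapshot(name): name is "scene" or "top"; returns a dict with "pixels" (420x560x3 uint8, blue, green, red), "mtx" (3x3 intrinsics, pixels), "k1" (the pictures are not rectified: a ray, as slopes to the right and down, at radius r is drawn at 1 + k1 r^2 times it, then the intrinsics apply), "world_to_cam" (4x4, takes a point from world to camera coordinates). Camera axes: x right, y up, looking along -z (the intrinsics and any distortion apply to the point x, -y, -z); pixel columns grow to the right and rows downward; lengths in m; the calibration is good to about 2 mm. A picture is of the moment at which its call begins. There is no depth.
- manip.sign_off(): hands the job in, once; it reports no verdict.
The state is a dict: "clock": time; "qpos": joint angles; "qvel": joint speeds; "joint_torque": joint torques, N m; "tool_pos": TCP position; "tcp_rot": TCP orientation; "contact_force": force on the tool from outside, world axes, zero at the start; "moment": the same for the moment, N m; "opening": opening from 0.0 (shut) to 1.0 (fully open).
Only numpy, scipy, OpenCV 4.12 (cv2) and the standard library are available. Lean on these libraries where they do the work, as an engineer would, in place of code of your own. Each camera call takes 0.05 s, during which the arm holds its last target. There are 200 camera calls.

## Working session

There is one attempt and no reset: what is moved stays moved. The work goes in short steps, Python scripts to look and compute and a shell command to move; the robot and the scene stay as the last step left them, time stands still between calls to the robot, and variables do not carry over. Pictures are saved under pics/ and viewed, about 12 in all and at most 16, crops included, and the job is handed in when it is done.

```bash
mkdir -p pics
python3 - <<'E'
from bench import state,cams,manip
import cv2,pickle
for n in("top","scene"):
    s=cams.snapshot(n); cv2.imwrite(f"pics/{n}0.png",s["pixels"]); pickle.dump(s,open(f"{n}0.pkl","wb"))
    print(n,s["mtx"],s["k1"],s["world_to_cam"])
st=state();print(st["clock"],st["tool_pos"],st["tcp_rot"],st["opening"],manip.tcp_to_grasp)
E
```

```text
top [[499.25414457   0.         278.95135838]
 [  0.         499.25414457 201.15997258]
 [  0.           0.           1.        ]] -0.09496238357358755 [[-0.02082579 -0.99973645 -0.00966041  0.05150751]
 [ 0.99746238 -0.02143446  0.06789227 -0.54380916]
 [-0.06808144 -0.00822199  0.99764589 -1.4113188 ]
 [ 0.          0.          0.          1.        ]]
scene [[380.34484359   0.         270.96860173]
 [  0.         380.34484359 212.74599521]
 [  0.           0.           1.        ]] 0.008885513628080191 [[ 0.46486249 -0.88515674 -0.02001034 -0.22804018]
 [ 0.63359639  0.31679279  0.70583139 -0.37498309]
 [-0.61843227 -0.34079302  0.7080972  -0.5339347 ]
 [ 0.          0.          0.          1.        ]]
0.1 [0.19353609 0.61994997 0.21018138] [[-8.46160059e-04  2.98160451e-01  9.54515390e-01]
 [-1.53956890e-03  9.54514212e-01 -2.98161448e-01]
 [-9.99998457e-01 -1.72183452e-03 -3.48633244e-04]] 1.0013954828448128 0.0187
```

View pics/top0.png

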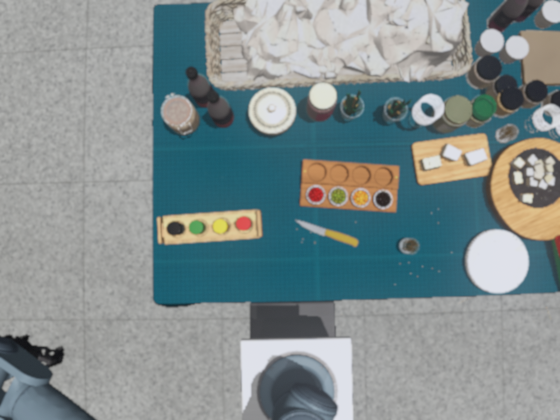

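View pics/scene0.png

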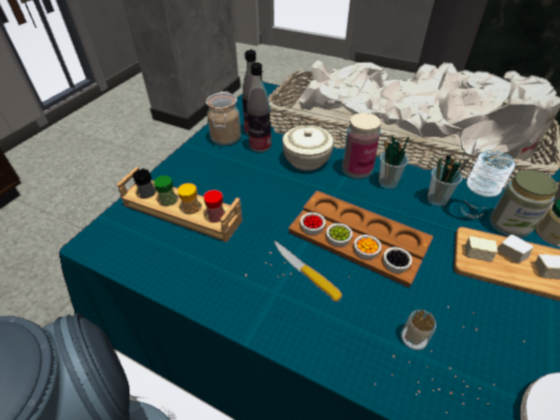

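Top view: jars, from left, are black (175,228), green (197,227), yellow (220,226) and red (243,223). Dishes are red (316,195), green (339,196), orange (361,198) and black (383,200), with the wells near row 173. I'll enlarge these for precise pixels.

Run:
```python
import cv2
im=cv2.imread("pics/top0.png")
a=cv2.resize(im[200:252,150:270],None,fx=6,fy=6,interpolation=cv2.INTER_CUBIC)[:300]
b=cv2.resize(im[155:215,295:405],None,fx=5,fy=5,interpolation=cv2.INTER_CUBIC)[:300]
import numpy as np
o=np.zeros((600,720,3),np.uint8);o[:300]=a;o[300:,:550]=b
for x in range(0,720,60):cv2.line(o,(x,0),(x,6),(255,255,255),1)
cv2.imwrite("pics/crop.png",o)
```

```text
(no output)
```

View pics/crop.png

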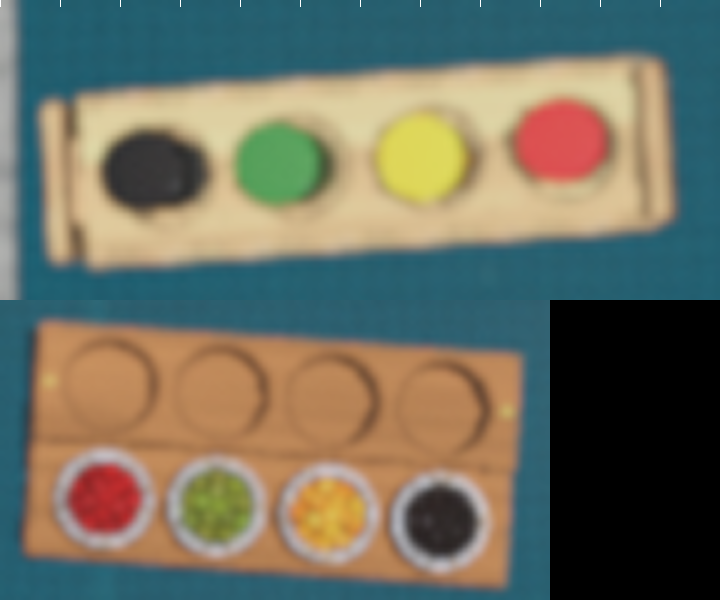

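The crop is clear: lid centres are at about (148,170), (281,164), (423,158) and (562,141). Dish rims are at (105,498) through (440,521), and well rims at (109,386) through (443,408). Next I convert these to world positions and fit the furniture poses.

```bash
cat > geo.py <<'E'
import numpy as np,cv2,pickle
def proj(s,P):
    c=np.c_[P,np.ones(len(P))]@s["world_to_cam"].T
    u=np.c_[c[:,0],-c[:,1]]/-c[:,2:3]; u=u*(1+s["k1"]*(u**2).sum(1,keepdims=True))
    return u*s["mtx"][[0,1],[0,1]]+s["mtx"][:2,2]
def back(s,px,z):
    d=np.r_[s["k1"],0,0,0]
    u=cv2.undistortPoints(np.array(px,float).reshape(-1,1,2),s["mtx"],d,None,None).reshape(-1,2)
    R=s["world_to_cam"][:3,:3];C=-R.T@s["world_to_cam"][:3,3]
    r=np.c_[u[:,0],-u[:,1],-np.ones(len(u))]@R
    return C+r*((z-C[2])/r[:,2])[:,None]
E
python3 - <<'E'
from geo import *
from scipy.optimize import least_squares
np.set_printoptions(precision=4,suppress=True)
t=pickle.load(open("top0.pkl","rb"));sc=pickle.load(open("scene0.pkl","rb"))
A=lambda l,ox,oy,f:(np.array(l)+.5)/f-.5+[ox,oy]
jars=A([(148,170),(281,164),(423,158),(562,141)],150,200,6)
dish=A([(105,498-300),(216,206),(329,214),(440,221)],295,155,5)
well=A([(109,86),(222,94),(333,101),(443,108)],295,155,5)
J=back(t,jars,.09);D=back(t,dish,.034);W=back(t,well,.028)
print("jars",J,"\nsp",np.linalg.norm(np.diff(J,axis=0),axis=1));print("dish",D,"\nwell",W,np.linalg.norm(W-D,axis=1))
ys=np.array([96,32,-32,-96])/1e3
def fit(L,M):
    f=lambda p:((np.c_[np.cos(p[2])*L[:,0]-np.sin(p[2])*L[:,1],np.sin(p[2])*L[:,0]+np.cos(p[2])*L[:,1]]+p[:2])-M[:,:2]).ravel()
    r=least_squares(f,[*M[:,:2].mean(0),0]);print(r.x,np.degrees(r.x[2]),"res mm",r.fun.reshape(-1,2)*1e3);return r.x,r.fun.reshape(-1,2)+M[:,:2]
c,_=fit(np.c_[0*ys,ys],J)
L=np.r_[np.c_[0*ys-.033,ys],np.c_[0*ys+.033,ys]]
p,F=fit(L,np.r_[D,W]);print("wells fitted",F[4:])
# carrier from end-board/deck corners (z .072 boards outer top corners)
cc=A([(40,103),(55,265),(665,60),(675,222)],150,200,6);B=back(t,cc,.072);print("boards",B,"centre",B.mean(0))
print("scene pred jars",proj(sc,J),"dish",proj(sc,D),"wells",proj(sc,np.c_[F[4:],0*ys+.028]))
for y in ys:
  print(y)
im=sc["pixels"]
o=np.zeros((600,800,3),np.uint8)
o[:300,:560]=cv2.resize(im[160:235,115:255],None,fx=4,fy=4,interpolation=3)
o[300:,:600]=cv2.resize(im[185:285,285:435],None,fx=4,fy=4,interpolation=3)[:300]
cv2.imwrite("pics/crop2.png",o)
E
```

```text
jars [[0.4729 0.3266 0.09  ]
 [0.4744 0.2656 0.09  ]
 [0.4759 0.2009 0.09  ]
 [0.4823 0.1376 0.09  ]] 
sp [0.061  0.0648 0.0636]
dish [[ 0.5613 -0.0645  0.034 ]
 [ 0.5554 -0.1273  0.034 ]
 [ 0.5495 -0.1915  0.034 ]
 [ 0.5441 -0.2546  0.034 ]] 
well [[ 0.6259 -0.0688  0.028 ]
 [ 0.62   -0.1333  0.028 ]
 [ 0.6146 -0.1968  0.028 ]
 [ 0.6093 -0.2599  0.028 ]] [0.0651 0.0651 0.0657 0.0657]
[0.4764 0.2327 0.0471] 2.695800553399819 res mm [[-1.0143  1.9636]
 [ 0.4347 -0.9888]
 [ 1.996  -0.1445]
 [-1.4164 -0.8303]]
[ 0.585  -0.1621 -0.0869] -4.980988048081755 res mm [[-0.8098  0.8619]
 [-0.4688 -0.0199]
 [-0.1039  0.345 ]
 [-0.3261 -0.2225]
 [ 0.3022 -0.498 ]
 [ 0.7031  0.2445]
 [ 0.4791 -0.0267]
 [ 0.2243 -0.6843]]
wells fitted [[ 0.6262 -0.0693]
 [ 0.6207 -0.1331]
 [ 0.6151 -0.1968]
 [ 0.6096 -0.2606]]
boards [[0.5051 0.3808 0.072 ]
 [0.4303 0.3743 0.072 ]
 [0.519  0.0911 0.072 ]
 [0.4446 0.0879 0.072 ]] centre [0.4747 0.2335 0.072 ]
scene pred jars [[140.6407 172.8252]
 [162.0401 180.081 ]
 [185.8055 188.2157]
 [211.5024 195.1421]] dish [[311.6281 219.9341]
 [337.7506 231.2701]
 [366.1473 243.5548]
 [396.0992 256.3056]] wells [[324.654  204.2559]
 [350.2832 214.5887]
 [377.4936 225.5559]
 [406.4458 237.2217]]
0.096
0.032
-0.032
-0.096
```

View pics/crop2.png

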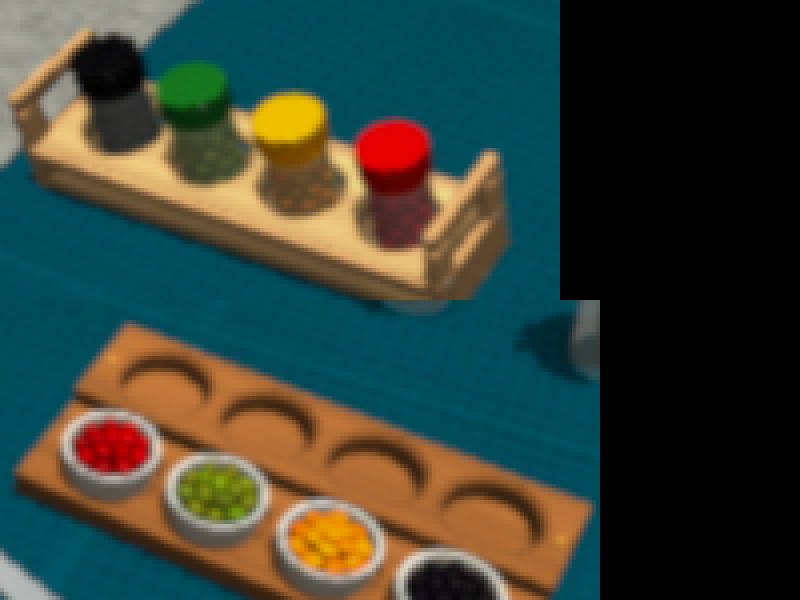

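Fits are good: residuals are at most 2 mm, and well-to-dish spacing is about 65 mm against the stated 66. The scene camera agrees within about 2 mm. I'll grip with the jaws along the carrier's x, starting with the red jar.

```bash
python3 -m inch '{"rotation":[[0,0,-4],[0,0,-8],[0,0,-12],[0,0,-16],[0,0,-20],[0,0,-24],[0,0,-28],[0,0,-32],[0,0,-36],[0,0,-40],[0,0,-44],[0,0,-48],[0,0,-52],[0,0,-56],[0,0,-60],[0,0,-64],[0,0,-68],[0,0,-70],[0,0,-70],[0,0,-70]],"translation":[[16,-27,0],[32,-54,0],[48,-81,0],[64,-108,0],[80,-135,0],[96,-162,0],[112,-189,0],[128,-216,0],[144,-243,0],[160,-270,0],[176,-297,0],[192,-324,0],[208,-351,0],[224,-378,0],[240,-405,0],[256,-432,0],[272,-459,0],[288,-484,0],[288,-484,0],[288,-484,0]],"grip":[0,0,0,0,0,0,0,0,0,0,0,0,0,0,0,0,0,0,0,0]}' 40
```

```text
clock: 1.77
tool_pos: [0.482, 0.1355, 0.2108]
tcp_rot: [[-0.001, 0.999, 0.044], [0.0, 0.044, -0.999], [-1.0, -0.001, -0.0]]
contact_force: [-0.0, 0.2, -0.6]
opening: 0.998
```

```bash
python3 -m inch '{"rotation":[[0,0,0],[0,0,0],[0,0,0],[0,0,0],[0,0,0],[0,0,0],[0,0,0],[0,0,0]],"translation":[[0,0,-20],[0,0,-40],[0,0,-60],[0,0,-80],[0,0,-100],[0,0,-108],[0,0,-108],[0,0,-108]],"grip":[0,0,0,0,0,0,0,0]}'
cat > look.py <<'E'
import sys,cv2,numpy as np
from bench import cams
a=cams.snapshot("top")["pixels"];b=cams.snapshot("scene")["pixels"]
x,y=map(int,sys.argv[2:4]);u,v=map(int,sys.argv[4:6])
f=lambda i,x,y:cv2.resize(i[max(y-50,0):max(y-50,0)+100,max(x-66,0):max(x-66,0)+132],(396,300),interpolation=cv2.INTER_CUBIC)
cv2.imwrite(f"pics/{sys.argv[1]}.png",np.hstack([f(a,x,y),f(b,u,v)]))
E
python3 look.py p1 243 223 210 200
```

```text
clock: 2.43
tool_pos: [0.4815, 0.1371, 0.1034]
tcp_rot: [[-0.0, 0.999, 0.048], [0.0, 0.048, -0.999], [-1.0, -0.0, -0.0]]
contact_force: [0.1, -0.1, -0.1]
opening: 1.002
```

View pics/p1.png

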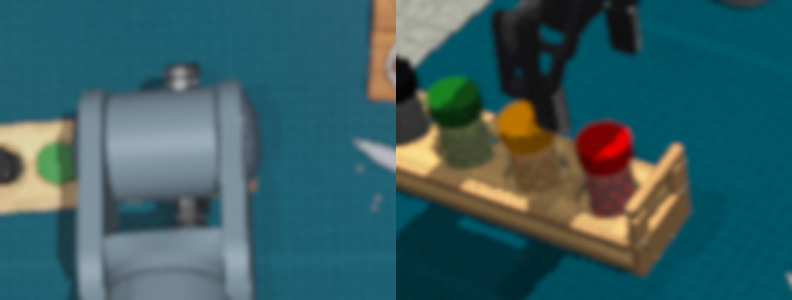

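The scene crop (right) shows the near finger tip at about (548,128) and the far tip at about (622,50), with the red lid at (605,140). I'll check this against the projection.

Run:
```python
from geo import *
sc=pickle.load(open("scene0.pkl","rb"))
P=np.array([[.4815+dx,.1371+dx*.048,z] for dx in(-.05,.05) for z in(.103,.116)]+[[.482,.136,.09]])
print((proj(sc,P)-[144,150])*3+[396,0])
```

```text
[[557.48621228 167.90098696]
 [554.45284619 153.95695274]
 [631.72099547  81.00292628]
 [629.74467549  67.16057347]
 [600.15892589 136.37477803]]
```

The heights explain the row offset. The lid sits about 3 mm towards −y of the fingers, which the pads can absorb; I'll shift y by −2, descend and grip.

```bash
python3 -m inch '{"rotation":[[0,0,0],[0,0,0],[0,0,0],[0,0,0],[0,0,0],[0,0,0],[0,0,0],[0,0,0],[0,0,0],[0,0,0],[0,0,0],[0,0,0],[0,0,0],[0,0,0]],"translation":[[0,-2,-10],[0,-2,-20],[0,-2,-30],[0,-2,-40],[0,-2,-45],[0,-2,-45],[0,-2,-45],[0,-2,-45],[0,-2,-45],[0,-2,-45],[0,-2,-45],[0,-2,-45],[0,-2,-45],[0,-2,-45]],"grip":[0,0,0,0,0,100,200,255,255,255,255,255,255,255]}' 40
```

```text
clock: 3.7
tool_pos: [0.4826, 0.1345, 0.0591]
tcp_rot: [[0.002, 0.999, 0.046], [0.0, 0.046, -0.999], [-1.0, 0.002, -0.0]]
contact_force: [-0.1, 0.4, 5.7]
opening: 0.442
```

```bash
python3 -m inch '{"rotation":[[0,0,0],[0,0,0],[0,0,0],[0,0,0],[0,0,0],[0,0,0],[0,0,0],[0,0,-1],[0,0,-2],[0,0,-3],[0,0,-4],[0,0,-5],[0,0,-6],[0,0,-7],[0,0,-7.6],[0,0,-7.6],[0,0,-7.6],[0,0,-7.6],[0,0,-7.6],[0,0,-7.6]],"translation":[[0,0,5],[0,0,15],[0,0,30],[0,0,50],[0,0,75],[0,0,100],[0,0,115],[5,-8,120],[18,-26,120],[33,-47,120],[49,-70,120],[65,-93,120],[81,-116,120],[97,-139,120],[113,-162,120],[127,-182,120],[137,-196,120],[142,-203,120],[143,-205,120],[143,-205,120]],"grip":[255,255,255,255,255,255,255,255,255,255,255,255,255,255,255,255,255,255,255,255]}'
python3 -m inch '{"rotation":[[0,0,0],[0,0,0],[0,0,0],[0,0,0],[0,0,0],[0,0,0]],"translation":[[0,0,-20],[0,0,-40],[0,0,-60],[0,0,-75],[0,0,-75],[0,0,-75]],"grip":[255,255,255,255,255,255]}'
python3 look.py p2 320 180 325 200
```

```text
clock: 5.37
tool_pos: [0.6243, -0.0708, 0.1773]
tcp_rot: [[-0.002, 0.996, -0.087], [0.001, -0.087, -0.996], [-1.0, -0.002, -0.0]]
contact_force: [-0.1, -0.0, -2.0]
opening: 0.441
clock: 5.87
tool_pos: [0.6237, -0.0694, 0.1024]
tcp_rot: [[-0.002, 0.996, -0.085], [0.001, -0.085, -0.996], [-1.0, -0.002, -0.001]]
contact_force: [0.6, -0.7, -1.3]
opening: 0.443
```

View pics/p2.png

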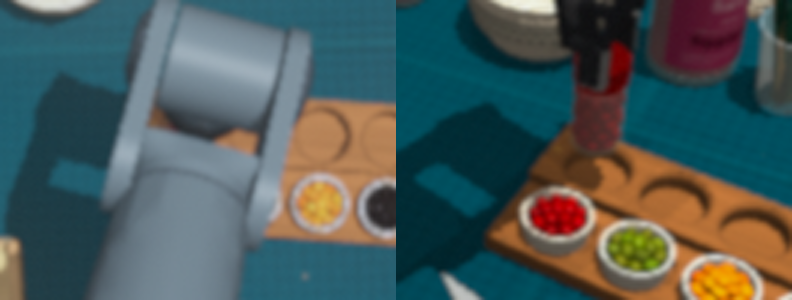

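The right crop shows the red jar gripped upright, its base at about (599,143) over the cherry well at (598,170), within about 2–3 mm. Lowering with a 1 mm correction.

```bash
python3 -m inch '{"rotation":[[0,0,0],[0,0,0],[0,0,0],[0,0,0],[0,0,0],[0,0,0],[0,0,0],[0,0,0],[0,0,0],[0,0,0],[0,0,0],[0,0,0],[0,0,0]],"translation":[[0,1,-4],[0,1,-8],[0,1,-12],[0,1,-16],[0,1,-20],[0,1,-24],[0,1,-28],[0,1,-31],[0,1,-34],[0,1,-36],[0,1,-37],[0,1,-37],[0,1,-37]],"grip":[255,255,255,255,255,255,255,255,255,255,255,255,255]}'
python3 -m inch '{"rotation":[[0,0,0],[0,0,0],[0,0,0],[0,0,0]],"translation":[[0,0,-1],[0,0,-2],[0,0,-2],[0,0,-2]],"grip":[255,255,255,255]}'
```

```text
clock: 7.05
tool_pos: [0.6249, -0.0696, 0.0663]
tcp_rot: [[0.0, 0.996, -0.086], [-0.0, -0.086, -0.996], [-1.0, 0.0, 0.0]]
contact_force: [-0.2, -0.2, -1.3]
opening: 0.447
clock: 7.38
tool_pos: [0.6248, -0.0696, 0.0642]
tcp_rot: [[-0.0, 0.996, -0.086], [0.0, -0.086, -0.996], [-1.0, -0.0, -0.0]]
contact_force: [0.1, 0.1, -1.6]
opening: 0.448
```

```bash
python3 -m inch '{"rotation":[[0,0,0],[0,0,0],[0,0,0],[0,0,0]],"translation":[[0,0,-0.5],[0,0,-1],[0,0,-1.5],[0,0,-1.5]],"grip":[255,255,255,255]}'
python3 -m inch '{"rotation":[[0,0,0],[0,0,0],[0,0,0]],"translation":[[0,0,-0.5],[0,0,-1],[0,0,-1]],"grip":[255,255,255]}'
```

```text
clock: 7.72
tool_pos: [0.625, -0.0696, 0.0631]
tcp_rot: [[0.0, 0.996, -0.086], [-0.0, -0.086, -0.996], [-1.0, 0.0, 0.0]]
contact_force: [-0.9, 0.1, 2.1]
opening: 0.445
clock: 7.97
tool_pos: [0.6253, -0.0697, 0.063]
tcp_rot: [[0.001, 0.996, -0.086], [-0.0, -0.086, -0.996], [-1.0, 0.001, 0.0]]
contact_force: [-2.4, 1.2, 7.6]
opening: 0.441
```

Contact at TCP z 0.063, exactly as predicted for the well floor. Release, rise, go to the yellow jar.

```bash
python3 -m inch '{"rotation":[[0,0,0],[0,0,0],[0,0,0],[0,0,0],[0,0,0],[0,0,0],[0,0,0],[0,0,0],[0,0,0],[0,0,0],[0,0,0],[0,0,0],[0,0,0]],"translation":[[0,0,0],[0,0,0],[0,0,0],[0,0,0],[0,0,0],[0,0,0],[0,0,5],[0,0,15],[0,0,35],[0,0,60],[0,0,90],[0,0,110],[0,0,110]],"grip":[200,120,60,0,0,0,0,0,0,0,0,0,0]}'
python3 -m inch '{"rotation":[[0,0,1],[0,0,2],[0,0,3],[0,0,4],[0,0,5],[0,0,6],[0,0,7],[0,0,7.6],[0,0,7.6],[0,0,7.6],[0,0,7.6],[0,0,7.6],[0,0,7.6],[0,0,7.6]],"translation":[[-8,14,0],[-22,40,0],[-38,68,0],[-54,96,0],[-70,125,0],[-86,154,0],[-102,183,0],[-118,211,0],[-132,236,0],[-142,254,0],[-148,264,0],[-150,268,0],[-150,268,0],[-150,268,0]],"grip":[0,0,0,0,0,0,0,0,0,0,0,0,0,0]}'
python3 look.py p3 320 180 325 200
```

```text
clock: 9.05
tool_pos: [0.6283, -0.0705, 0.1791]
tcp_rot: [[0.011, 0.996, -0.086], [-0.003, -0.086, -0.996], [-1.0, 0.011, 0.002]]
contact_force: [1.1, -0.3, 1.3]
opening: 1.002
clock: 10.22
tool_pos: [0.4749, 0.1979, 0.1714]
tcp_rot: [[-0.0, 0.999, 0.046], [-0.0, 0.046, -0.999], [-1.0, -0.0, 0.0]]
contact_force: [0.0, -0.4, -0.2]
opening: 1.0
```

View pics/p3.png

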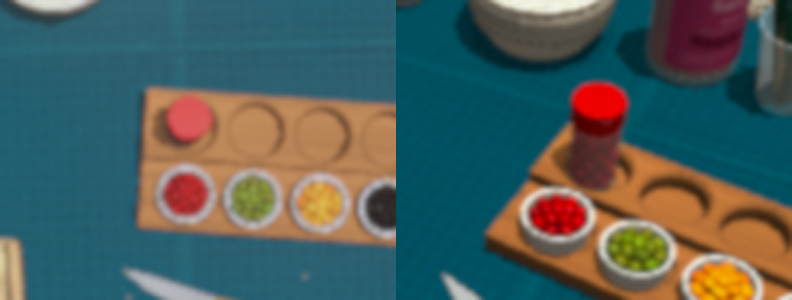

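The red jar stands upright in the cherry well (top crop lid at (189,119), right crop base at (595,175)). Measuring it, and gripping the yellow jar.

```bash
python3 - <<'E'
from geo import *
t=pickle.load(open("top0.pkl","rb"));print(back(t,[(254+189/3-.33,130+119/3-.33)],.094))
E
python3 -m inch '{"rotation":[[0,0,0],[0,0,0],[0,0,0],[0,0,0],[0,0,0],[0,0,0],[0,0,0],[0,0,0],[0,0,0],[0,0,0],[0,0,0],[0,0,0],[0,0,0],[0,0,0],[0,0,0],[0,0,0],[0,0,0],[0,0,0]],"translation":[[0,0,-15],[0,0,-35],[0,0,-55],[0,0,-75],[0,0,-92],[0,0,-105],[0,0,-112],[0,0,-112],[0,0,-112],[0,0,-112],[0,0,-112],[0,0,-112],[0,0,-112],[0,0,-112],[0,0,-112],[0,0,-112],[0,0,-112],[0,0,-112]],"grip":[0,0,0,0,0,0,0,0,0,100,200,255,255,255,255,255,255,255]}' 40
```

```text
[[ 0.62435168 -0.06522694  0.094     ]]
clock: 11.82
tool_pos: [0.4756, 0.1986, 0.0608]
tcp_rot: [[0.002, 0.999, 0.046], [0.0, 0.046, -0.999], [-1.0, 0.002, -0.0]]
contact_force: [-1.7, 0.9, 6.7]
opening: 0.441
```

The red jar is at x .624, y −.065 by the top camera, 4 mm off well centre. That matches its +3 mm offset in the grip, so the top-camera frame matches the robot and I won't apply the scene bias. For yellow (grip offset +2.3 mm) the tool goes to (.615, −.199).

```bash
python3 -m inch '{"rotation":[[0,0,0],[0,0,0],[0,0,0],[0,0,0],[0,0,0],[0,0,0],[0,0,0],[0,0,0]],"translation":[[0,0,5],[0,0,15],[0,0,30],[0,0,50],[0,0,75],[0,0,100],[0,0,115],[0,0,120]],"grip":[255,255,255,255,255,255,255,255]}'
python3 -m inch '{"rotation":[[0,0,-0.4],[0,0,-0.8],[0,0,-1.2],[0,0,-1.6],[0,0,-2],[0,0,-2.5],[0,0,-3],[0,0,-3.5],[0,0,-4],[0,0,-4.5],[0,0,-5],[0,0,-5.5],[0,0,-6],[0,0,-6.5],[0,0,-7],[0,0,-7.6],[0,0,-7.6],[0,0,-7.6],[0,0,-7.6],[0,0,-7.6]],"translation":[[3,-8,0],[9,-25,0],[18,-50,0],[28,-80,0],[38,-110,0],[49,-140,0],[60,-170,0],[70,-200,0],[81,-230,0],[91,-260,0],[102,-290,0],[112,-320,0],[122,-347,0],[130,-370,0],[136,-386,0],[139,-395,0],[139.5,-398,0],[139.5,-398,0],[139.5,-398,0],[139.5,-398,0]],"grip":[255,255,255,255,255,255,255,255,255,255,255,255,255,255,255,255,255,255,255,255]}'
```

```text
clock: 12.48
tool_pos: [0.4764, 0.1988, 0.1834]
tcp_rot: [[0.006, 0.999, 0.046], [0.001, 0.046, -0.999], [-1.0, 0.006, -0.001]]
contact_force: [0.3, -0.7, -1.5]
opening: 0.436
clock: 14.15
tool_pos: [0.614, -0.1984, 0.1794]
tcp_rot: [[-0.001, 0.996, -0.085], [0.001, -0.085, -0.996], [-1.0, -0.001, -0.0]]
contact_force: [0.8, 0.0, -0.7]
opening: 0.44
```

```bash
python3 -m inch '{"rotation":[[0,0,0],[0,0,0],[0,0,0],[0,0,0],[0,0,0],[0,0,0],[0,0,0],[0,0,0],[0,0,0],[0,0,0],[0,0,0],[0,0,0],[0,0,0],[0,0,0],[0,0,0],[0,0,0],[0,0,0],[0,0,0]],"translation":[[0,0,-10],[0,0,-28],[0,0,-48],[0,0,-65],[0,0,-75],[0,0,-80],[0,0,-84],[0,0,-88],[0,0,-92],[0,0,-96],[0,0,-100],[0,0,-104],[0,0,-107],[0,0,-109],[0,0,-111],[0,0,-112],[0,0,-112],[0,0,-112]],"grip":[255,255,255,255,255,255,255,255,255,255,255,255,255,255,255,255,255,255]}'
python3 -m inch '{"rotation":[[0,0,0],[0,0,0],[0,0,0],[0,0,0],[0,0,0],[0,0,0]],"translation":[[0,0,-0.5],[0,0,-1],[0,0,-1.5],[0,0,-2],[0,0,-2.5],[0,0,-2.5]],"grip":[255,255,255,255,255,255]}'
```

```text
clock: 15.65
tool_pos: [0.6144, -0.1996, 0.0678]
tcp_rot: [[0.0, 0.996, -0.086], [-0.0, -0.086, -0.996], [-1.0, 0.0, 0.0]]
contact_force: [-0.2, -0.7, -1.9]
opening: 0.443
clock: 16.15
tool_pos: [0.6142, -0.1995, 0.065]
tcp_rot: [[-0.0, 0.996, -0.086], [0.0, -0.086, -0.996], [-1.0, -0.0, -0.0]]
contact_force: [-0.4, 0.3, -0.0]
opening: 0.437
```

```bash
python3 -m inch '{"rotation":[[0,0,0],[0,0,0],[0,0,0],[0,0,0]],"translation":[[0,0,-0.5],[0,0,-1],[0,0,-1.5],[0,0,-1.5]],"grip":[255,255,255,255]}'
python3 -m inch '{"rotation":[[0,0,0],[0,0,0],[0,0,0],[0,0,0],[0,0,0],[0,0,0],[0,0,0],[0,0,0],[0,0,0],[0,0,0],[0,0,0],[0,0,0],[0,0,0]],"translation":[[0,0,0],[0,0,0],[0,0,0],[0,0,0],[0,0,0],[0,0,0],[0,0,5],[0,0,15],[0,0,35],[0,0,60],[0,0,90],[0,0,110],[0,0,110]],"grip":[200,120,60,0,0,0,0,0,0,0,0,0,0]}'
python3 -m inch '{"rotation":[[0,0,0.4],[0,0,0.8],[0,0,1.2],[0,0,1.6],[0,0,2],[0,0,2.5],[0,0,3],[0,0,3.5],[0,0,4],[0,0,4.5],[0,0,5],[0,0,5.5],[0,0,6],[0,0,6.5],[0,0,7],[0,0,7.6],[0,0,7.6],[0,0,7.6],[0,0,7.6],[0,0,7.6]],"translation":[[-3,10,0],[-9,30,0],[-18,60,0],[-28,93,0],[-38,126,0],[-48,160,0],[-58,194,0],[-69,228,0],[-79,262,0],[-89,296,0],[-99,330,0],[-110,364,0],[-120,398,0],[-129,428,0],[-135,450,0],[-139,461,0],[-140,465,0],[-140,465,0],[-140,465,0],[-140,465,0]],"grip":[0,0,0,0,0,0,0,0,0,0,0,0,0,0,0,0,0,0,0,0]}'
python3 look.py p4 345 180 345 205
```

```text
clock: 16.48
tool_pos: [0.6147, -0.1999, 0.0648]
tcp_rot: [[0.0, 0.996, -0.086], [-0.001, -0.086, -0.996], [-1.0, 0.0, 0.001]]
contact_force: [-1.5, 0.5, 3.8]
opening: 0.442
clock: 17.57
tool_pos: [0.6175, -0.2011, 0.1812]
tcp_rot: [[0.01, 0.996, -0.086], [-0.005, -0.086, -0.996], [-1.0, 0.011, 0.005]]
contact_force: [0.4, -0.2, 1.2]
opening: 0.999
clock: 19.23
tool_pos: [0.4747, 0.2643, 0.1735]
tcp_rot: [[-0.0, 0.999, 0.045], [-0.0, 0.045, -0.999], [-1.0, -0.0, 0.0]]
contact_force: [0.2, 0.1, 0.3]
opening: 1.0
```

View pics/p4.png

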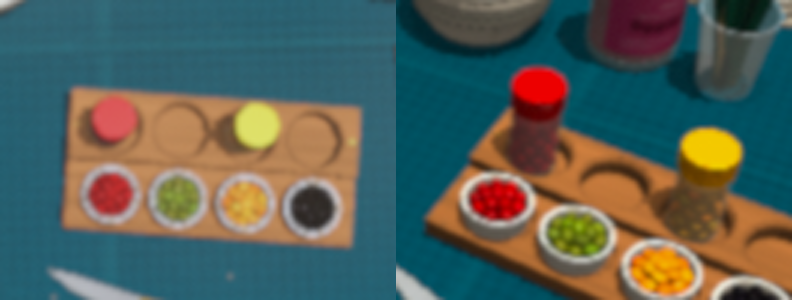

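Both jars are upright in their wells (lids at (114,119) and (257,125) in the left crop), but sit toward +y. I'll quantify that and grip green meanwhile.

```bash
python3 - <<'E'
from geo import *
t=pickle.load(open("top0.pkl","rb"));q=lambda u,v:(279+(u+.5)/3-.5,130+(v+.5)/3-.5)
print(back(t,[q(114,119),q(257,125)],.094), back(t,[q(180,131),q(314,139)],.028),back(t,[q(111,193),q(178,198),q(245,203),q(312,208)],.034))
E
python3 -m inch '{"rotation":[[0,0,0],[0,0,0],[0,0,0],[0,0,0],[0,0,0],[0,0,0],[0,0,0],[0,0,0],[0,0,0],[0,0,0],[0,0,0],[0,0,0],[0,0,0],[0,0,0],[0,0,0],[0,0,0],[0,0,0],[0,0,0]],"translation":[[0,0,-15],[0,0,-35],[0,0,-55],[0,0,-75],[0,0,-92],[0,0,-105],[0,0,-113],[0,0,-113],[0,0,-113],[0,0,-113],[0,0,-113],[0,0,-113],[0,0,-113],[0,0,-113],[0,0,-113],[0,0,-113],[0,0,-113],[0,0,-113]],"grip":[0,0,0,0,0,0,0,0,0,100,200,255,255,255,255,255,255,255]}' 40
```

```text
[[ 0.62436103 -0.0652181   0.094     ]
 [ 0.61618461 -0.19523941  0.094     ]] [[ 0.62017392 -0.13238193  0.028     ]
 [ 0.60989562 -0.26032339  0.028     ]] [[ 0.56184609 -0.0646627   0.034     ]
 [ 0.55575056 -0.12791434  0.034     ]
 [ 0.5496555  -0.19127479  0.034     ]
 [ 0.5435538  -0.25481991  0.034     ]]
clock: 20.83
tool_pos: [0.4751, 0.2658, 0.0618]
tcp_rot: [[0.002, 0.999, 0.046], [0.001, 0.046, -0.999], [-1.0, 0.002, -0.001]]
contact_force: [-0.5, -0.6, 5.7]
opening: 0.44
```

Yellow is within 1.6 mm of its well centre. Green to tool (.620, −.134).

```bash
python3 -m inch '{"rotation":[[0,0,0],[0,0,0],[0,0,0],[0,0,0],[0,0,0],[0,0,0],[0,0,0],[0,0,0]],"translation":[[0,0,5],[0,0,15],[0,0,30],[0,0,50],[0,0,75],[0,0,100],[0,0,115],[0,0,120]],"grip":[255,255,255,255,255,255,255,255]}'
python3 -m inch '{"rotation":[[0,0,-0.4],[0,0,-0.8],[0,0,-1.2],[0,0,-1.6],[0,0,-2],[0,0,-2.5],[0,0,-3],[0,0,-3.5],[0,0,-4],[0,0,-4.5],[0,0,-5],[0,0,-5.5],[0,0,-6],[0,0,-6.5],[0,0,-7],[0,0,-7.6],[0,0,-7.6],[0,0,-7.6],[0,0,-7.6],[0,0,-7.6]],"translation":[[3,-8,0],[9,-25,0],[18,-50,0],[29,-80,0],[40,-110,0],[51,-140,0],[62,-170,0],[73,-200,0],[83,-230,0],[94,-260,0],[105,-290,0],[116,-320,0],[126,-347,0],[134,-370,0],[140,-386,0],[144,-397,0],[145,-400,0],[145,-400,0],[145,-400,0],[145,-400,0]],"grip":[255,255,255,255,255,255,255,255,255,255,255,255,255,255,255,255,255,255,255,255]}'
```

```text
clock: 21.5
tool_pos: [0.4759, 0.266, 0.1844]
tcp_rot: [[0.005, 0.999, 0.046], [0.002, 0.046, -0.999], [-1.0, 0.006, -0.001]]
contact_force: [-0.2, -0.0, -1.2]
opening: 0.439
clock: 23.17
tool_pos: [0.619, -0.1333, 0.1805]
tcp_rot: [[-0.001, 0.996, -0.085], [0.0, -0.085, -0.996], [-1.0, -0.001, -0.0]]
contact_force: [-1.0, 0.1, -0.9]
opening: 0.44
```

```bash
python3 -m inch '{"rotation":[[0,0,0],[0,0,0],[0,0,0],[0,0,0],[0,0,0],[0,0,0],[0,0,0],[0,0,0],[0,0,0],[0,0,0],[0,0,0],[0,0,0],[0,0,0],[0,0,0],[0,0,0],[0,0,0],[0,0,0],[0,0,0]],"translation":[[0,0,-10],[0,0,-28],[0,0,-48],[0,0,-65],[0,0,-75],[0,0,-80],[0,0,-84],[0,0,-88],[0,0,-92],[0,0,-96],[0,0,-100],[0,0,-104],[0,0,-107],[0,0,-109],[0,0,-111],[0,0,-112.5],[0,0,-112.5],[0,0,-112.5]],"grip":[255,255,255,255,255,255,255,255,255,255,255,255,255,255,255,255,255,255]}'
python3 -m inch '{"rotation":[[0,0,0],[0,0,0],[0,0,0],[0,0,0],[0,0,0],[0,0,0],[0,0,0],[0,0,0]],"translation":[[0,0,-0.5],[0,0,-1],[0,0,-1.5],[0,0,-2],[0,0,-2.5],[0,0,-3],[0,0,-3.5],[0,0,-3.5]],"grip":[255,255,255,255,255,255,255,255]}'
```

```text
clock: 24.67
tool_pos: [0.6194, -0.1346, 0.0682]
tcp_rot: [[0.0, 0.996, -0.086], [-0.0, -0.086, -0.996], [-1.0, 0.0, 0.0]]
contact_force: [0.6, 0.3, -1.6]
opening: 0.436
clock: 25.33
tool_pos: [0.6197, -0.1348, 0.0658]
tcp_rot: [[0.001, 0.996, -0.086], [-0.0, -0.086, -0.996], [-1.0, 0.001, 0.0]]
contact_force: [-1.6, 0.9, 5.8]
opening: 0.441
```

Seated. Release, then on to black.

```bash
python3 -m inch '{"rotation":[[0,0,0],[0,0,0],[0,0,0],[0,0,0],[0,0,0],[0,0,0],[0,0,0],[0,0,0],[0,0,0],[0,0,0],[0,0,0],[0,0,0],[0,0,0]],"translation":[[0,0,0],[0,0,0],[0,0,0],[0,0,0],[0,0,0],[0,0,0],[0,0,5],[0,0,15],[0,0,35],[0,0,60],[0,0,90],[0,0,110],[0,0,110]],"grip":[200,120,60,0,0,0,0,0,0,0,0,0,0]}'
python3 -m inch '{"rotation":[[0,0,0.4],[0,0,0.8],[0,0,1.2],[0,0,1.6],[0,0,2],[0,0,2.5],[0,0,3],[0,0,3.5],[0,0,4],[0,0,4.5],[0,0,5],[0,0,5.5],[0,0,6],[0,0,6.5],[0,0,7],[0,0,7.6],[0,0,7.6],[0,0,7.6],[0,0,7.6],[0,0,7.6]],"translation":[[-3,10,0],[-9,30,0],[-18,60,0],[-28,93,0],[-39,126,0],[-50,160,0],[-61,194,0],[-72,228,0],[-83,262,0],[-94,296,0],[-105,330,0],[-116,364,0],[-126,397,0],[-135,427,0],[-142,449,0],[-146,459,0],[-147,462,0],[-147,462,0],[-147,462,0],[-147,462,0]],"grip":[0,0,0,0,0,0,0,0,0,0,0,0,0,0,0,0,0,0,0,0]}'
python3 look.py p5 345 180 345 205; python3 look.py p6 190 215 165 190
```

```text
clock: 26.42
tool_pos: [0.6227, -0.1358, 0.1822]
tcp_rot: [[0.011, 0.996, -0.086], [-0.004, -0.086, -0.996], [-1.0, 0.011, 0.003]]
contact_force: [0.2, -0.6, 1.6]
opening: 0.998
clock: 28.08
tool_pos: [0.4727, 0.3263, 0.1745]
tcp_rot: [[-0.0, 0.999, 0.045], [-0.0, 0.045, -0.999], [-1.0, -0.0, 0.0]]
contact_force: [0.5, -0.5, -0.0]
opening: 1.002
```

View pics/p5.png

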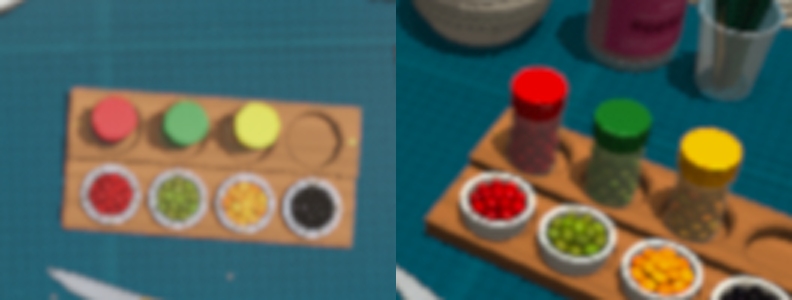

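View pics/p6.png

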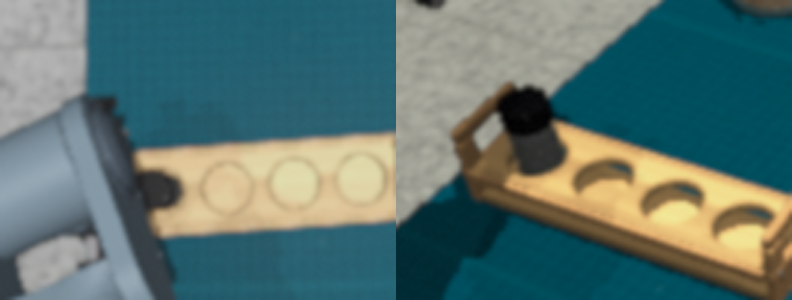

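Green stands in its well (lid at (185,123) in the left crop) and all dishes are unmoved. Black is still upright in the end hole. Grip it.

```bash
python3 -m inch '{"rotation":[[0,0,0],[0,0,0],[0,0,0],[0,0,0],[0,0,0],[0,0,0],[0,0,0],[0,0,0],[0,0,0],[0,0,0],[0,0,0],[0,0,0],[0,0,0],[0,0,0],[0,0,0],[0,0,0],[0,0,0],[0,0,0]],"translation":[[0,0,-15],[0,0,-35],[0,0,-55],[0,0,-75],[0,0,-92],[0,0,-105],[0,0,-113],[0,0,-113],[0,0,-113],[0,0,-113],[0,0,-113],[0,0,-113],[0,0,-113],[0,0,-113],[0,0,-113],[0,0,-113],[0,0,-113],[0,0,-113]],"grip":[0,0,0,0,0,0,0,0,0,100,200,255,255,255,255,255,255,255]}' 40
python3 -m inch '{"rotation":[[0,0,0],[0,0,0],[0,0,0],[0,0,0],[0,0,0],[0,0,0],[0,0,0],[0,0,0]],"translation":[[0,0,5],[0,0,15],[0,0,30],[0,0,50],[0,0,75],[0,0,100],[0,0,115],[0,0,120]],"grip":[255,255,255,255,255,255,255,255]}'
```

```text
clock: 29.78
tool_pos: [0.4731, 0.3278, 0.0628]
tcp_rot: [[0.002, 0.999, 0.046], [0.001, 0.046, -0.999], [-1.0, 0.002, -0.001]]
contact_force: [0.3, -1.0, 5.6]
opening: 0.437
clock: 30.45
tool_pos: [0.4738, 0.3281, 0.1855]
tcp_rot: [[0.005, 0.999, 0.046], [0.002, 0.046, -0.999], [-1.0, 0.005, -0.002]]
contact_force: [-0.1, -0.4, -0.3]
opening: 0.437
```

```bash
python3 -m inch '{"rotation":[[0,0,-0.4],[0,0,-0.8],[0,0,-1.2],[0,0,-1.6],[0,0,-2],[0,0,-2.4],[0,0,-2.8],[0,0,-3.2],[0,0,-3.6],[0,0,-4],[0,0,-4.5],[0,0,-5],[0,0,-5.5],[0,0,-6],[0,0,-6.4],[0,0,-6.8],[0,0,-7.2],[0,0,-7.6],[0,0,-7.6],[0,0,-7.6]],"translation":[[2,-8,0],[6,-25,0],[12,-50,0],[19,-82,0],[27,-117,0],[36,-153,0],[44,-189,0],[52,-225,0],[61,-261,0],[69,-297,0],[77,-333,0],[86,-369,0],[94,-405,0],[102,-441,0],[111,-477,0],[119,-511,0],[126,-541,0],[131,-565,0],[135,-581,0],[136.5,-588,0]],"grip":[255,255,255,255,255,255,255,255,255,255,255,255,255,255,255,255,255,255,255,255]}'
python3 -m inch '{"rotation":[[0,0,0],[0,0,0],[0,0,0],[0,0,0],[0,0,0],[0,0,0]],"translation":[[0,0,0],[0,0,0],[0,0,0],[0,0,0],[0,0,0],[0,0,0]],"grip":[255,255,255,255,255,255]}'
```

```text
clock: 32.12
tool_pos: [0.6075, -0.2629, 0.1792]
tcp_rot: [[-0.003, 0.996, -0.089], [0.001, -0.089, -0.996], [-1.0, -0.003, -0.001]]
contact_force: [-0.8, -0.1, -0.7]
opening: 0.433
clock: 32.62
tool_pos: [0.6089, -0.2598, 0.1819]
tcp_rot: [[0.0, 0.996, -0.085], [-0.0, -0.085, -0.996], [-1.0, 0.0, 0.0]]
contact_force: [-0.4, 0.1, -1.0]
opening: 0.437
```

Contact is expected at .0628+.004 = .0668.

```bash
python3 -m inch '{"rotation":[[0,0,0],[0,0,0],[0,0,0],[0,0,0],[0,0,0],[0,0,0],[0,0,0],[0,0,0],[0,0,0],[0,0,0],[0,0,0],[0,0,0],[0,0,0],[0,0,0],[0,0,0],[0,0,0],[0,0,0],[0,0,0]],"translation":[[0,0,-10],[0,0,-28],[0,0,-48],[0,0,-65],[0,0,-75],[0,0,-80],[0,0,-84],[0,0,-88],[0,0,-92],[0,0,-96],[0,0,-100],[0,0,-104],[0,0,-107],[0,0,-109],[0,0,-111],[0,0,-113],[0,0,-113],[0,0,-113]],"grip":[255,255,255,255,255,255,255,255,255,255,255,255,255,255,255,255,255,255]}'
python3 -m inch '{"rotation":[[0,0,0],[0,0,0],[0,0,0],[0,0,0],[0,0,0],[0,0,0],[0,0,0],[0,0,0]],"translation":[[0,0,-0.5],[0,0,-1],[0,0,-1.5],[0,0,-2],[0,0,-2.5],[0,0,-3],[0,0,-3.5],[0,0,-3.5]],"grip":[255,255,255,255,255,255,255,255]}'
```

```text
clock: 34.12
tool_pos: [0.6089, -0.2605, 0.0687]
tcp_rot: [[-0.0, 0.996, -0.086], [0.0, -0.086, -0.996], [-1.0, -0.0, -0.0]]
contact_force: [-0.3, -0.6, -0.5]
opening: 0.44
clock: 34.78
tool_pos: [0.6093, -0.2611, 0.0667]
tcp_rot: [[0.001, 0.996, -0.086], [-0.001, -0.086, -0.996], [-1.0, 0.001, 0.001]]
contact_force: [-2.5, 0.2, 5.7]
opening: 0.437
```

Seated. Release, rise, and retreat to a clear spot for the final look.

```bash
python3 -m inch '{"rotation":[[0,0,0],[0,0,0],[0,0,0],[0,0,0],[0,0,0],[0,0,0],[0,0,0],[0,0,0],[0,0,0],[0,0,0],[0,0,0],[0,0,0],[0,0,0]],"translation":[[0,0,0],[0,0,0],[0,0,0],[0,0,0],[0,0,0],[0,0,0],[0,0,5],[0,0,15],[0,0,35],[0,0,60],[0,0,90],[0,0,110],[0,0,110]],"grip":[200,120,60,0,0,0,0,0,0,0,0,0,0]}'
python3 -m inch '{"rotation":[[0,0,0],[0,0,0],[0,0,0],[0,0,0],[0,0,0],[0,0,0],[0,0,0],[0,0,0],[0,0,0],[0,0,0],[0,0,0],[0,0,0],[0,0,0],[0,0,0],[0,0,0],[0,0,0],[0,0,0],[0,0,0],[0,0,0],[0,0,0]],"translation":[[-3,10,0],[-9,30,5],[-18,60,10],[-28,93,15],[-39,126,20],[-50,160,20],[-61,194,20],[-72,228,20],[-83,262,20],[-94,296,20],[-105,330,20],[-116,364,20],[-126,397,20],[-135,427,20],[-142,449,20],[-146,459,20],[-147,462,20],[-147,462,20],[-147,462,20],[-147,462,20]],"grip":[0,0,0,0,0,0,0,0,0,0,0,0,0,0,0,0,0,0,0,0]}'
python3 look.py p7 345 180 365 215
```

```text
clock: 35.87
tool_pos: [0.6119, -0.2624, 0.1829]
tcp_rot: [[0.01, 0.996, -0.086], [-0.006, -0.086, -0.996], [-1.0, 0.01, 0.005]]
contact_force: [-0.3, -0.2, 0.6]
opening: 1.003
clock: 37.53
tool_pos: [0.4621, 0.2004, 0.1949]
tcp_rot: [[-0.0, 0.996, -0.088], [-0.0, -0.088, -0.996], [-1.0, -0.0, 0.0]]
contact_force: [-0.1, -0.4, 0.5]
opening: 0.996
```

View pics/p7.png

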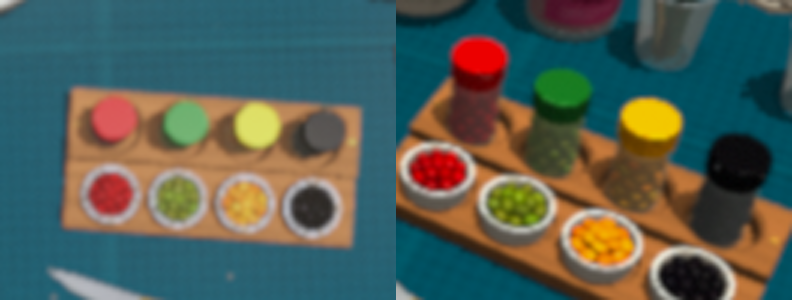

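All four jars stand upright behind their own fruit. Lids are at (114,119), (185,123), (257,125) and (323,132) in the left crop. A numeric check in the stand frame, then hand in.

Run:
```python
from geo import *
t=pickle.load(open("top0.pkl","rb"));q=lambda u,v:(279+(u+.5)/3-.5,130+(v+.5)/3-.5)
J=back(t,[q(114,119),q(185,123),q(257,125),q(323,132)],.094)[:,:2]
D=back(t,[q(111,193),q(178,198),q(245,203),q(312,208)],.034)[:,:2]
a=-.0869;R=np.array([[np.cos(a),-np.sin(a)],[np.sin(a),np.cos(a)]])
print(((J-[.585,-.1621])@R*1e3).round(1),(np.linalg.norm(J-D,axis=1)*1e3).round(1))
from bench import manip
if (np.abs(((J-[.585,-.1621])@R)[:,0]-.033)<.006).all(): print(manip.sign_off())
```

```text
[[ 30.8  99.9]
 [ 31.4  35.3]
 [ 33.9 -30.3]
 [ 31.6 -90.9]] [62.5 63.6 66.6 65. ]
the job is handed in; nothing more can be done
None
```

All four jars are on the display stand, each upright in the well directly behind its own fruit's dish. I handed the job in at about 38 s on the robot clock, with the gripper open and clear of everything. It reported no verdict.

- **Position:** in the last top picture the jars lie 31–34 mm along the stand's x (25–41 mm allowed). They are 62–67 mm from their own dishes (78 mm is the limit).
- **Depth:** each jar met the floor within about 1 mm of the expected height, at roughly 4–8 N.
- **Dishes:** they had not visibly moved. Re-measured positions repeat the starting ones to under 1 mm.
- **Disagreements:** the scene and top cameras differ by 2–3 mm. I relied on the top camera, which matched the robot better. By it, the jars sit about 2–5 mm to the +y side of their well centres, up to 5 mm for black. That is at the limit of the play in the well.

I judged uprightness by eye from the pictures and did not measure it as an angle.

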